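Put up a folding crate and start packing it

ROBOT

A 7-joint arm with a two-finger parallel gripper is mounted at the origin on the work surface. World frame = base frame: x ahead of the robot, y to its left, z up, the work surface at z = 0. Lengths are in m, angles in rad, forces in N, time in s.
With the tool pointing down it reaches from about 0.4 to 0.875 m from the base axis. Payload 19.3 kg.
Tool frame: the origin (TCP) lies between the finger pads; the fingertips stand 17 mm ahead of it and the grasp point (between the pads) lies 2 mm behind it; z points along the fingers, y is the line along which they close (so a half turn about z gives the same grasp; the last joint's range is limited). The gripper opens to 85 mm and grips with 20 to 120 N. Pads are 22 mm wide; open, the fingers measure 114 mm over their backs; the gripper's body (76 mm by 85 mm) begins 54 mm behind the grasp point. The pads swing forward as they close: fully open they stand 13 mm farther back than shut.
Start: joints at [-1.285, 0.521, -0.036, 1.599, 0.021, 1.021, -0.113], TCP at [0.218, 0.586, 0.248] pointing down, gripper open.
Joint ranges: [-2.91, 2.91], [-0.3, 2.13], [-1.5, 1.42], [0.17, 2.43], [-1.26, 4.41], [0.16, 1.93], [-2.52, 2.52]. Speed limits (rad/s): [1.89, 1.89, 2.39, 2.39, 3.01, 3.01, 3.01].

INTERFACE

Orientations are given as [roll, pitch, yaw] about the fixed x, y, z axes, in that order (R = Rz(yaw) Ry(pitch) Rx(roll)).
In Python, from workcell import bot gives the robot as it stands.
- The arm moves only by the shell command python3 -m inch 'ROWS' [FORCE]. ROWS is JSON, a list of rows, each a list of 7 numbers: the shift along the tool's x, y, z in units of 200 mm (1.0 is 200 mm), then the turn, a rotation vector about the tool's x, y, z in units of 90 degrees (1.0 is 90 degrees), then the opening, from 0 (shut) to 1 (fully open). In form: [[x, y, z, rx, ry, rz, grip], ...]. A call has 1 to 20 rows; each row is the pose to reach, as a shift and turn from the pose commanded when the call began, along the tool's axes at that moment; what a row does not reach only later rows make up. A row lasts 1/8 s, in which the tool goes at most 62.5 mm and 10.7 degrees, less where a joint would pass 70% of its speed; a pose out of reach is approached as far as the arm can. A call with a number of a shift or a turn outside -1 to 1 is refused whole. A call with a gripper value outside its range is refused whole. The fingers move at their own pace and stop on an object; FORCE is the grip in N (left out, the last holds). Time passes only in rows, so rows that repeat a pose let the fingers close. It gives the time, the measured TCP pose, the force, the opening and the grip force at its end, in the units of the state.
- bot.observe(): the state, without advancing time (a new reading comes with each control period).
- bot.grab_frame(name): name is "scene" or "top" or "wrist"; returns a dict with "img" (480x640x3 uint8, red, green, blue), "z_map" (480x640 float32, m along the optical axis (not along the pixel's ray), 0 where there is no reading), "vfov" (degrees; the focal length in pixels is half the picture's height over the tangent of half this angle, whatever the lens; pixels are square), "cx", "cy" (the principal point, pixels), "rvec" (rotation vector, rad) and "tvec" (3), from world to camera coordinates, as OpenCV has them. Camera axes: x right, y down, z forward; pixel columns grow to the right and rows downward; lengths in m; the calibration is good to about 2 mm. A picture is of the moment at which its call begins.
- bot.job_done(): hands the job in; it is judged then, once.
The state is a dict: "clock": time; "qpos": joint angles; "qd": joint speeds; "joint_efforts": joint torques, N m; "position": TCP position; "tool_rot": TCP orientation; "force": force on the tool from outside, world axes, zero at the start; "moment": the same for the moment, N m; "grip_width": finger opening in m; "finger_force": force on a finger pad.
Only numpy, scipy, OpenCV 4.12 (cv2) and the standard library are available. Lean on these libraries where they do the work, as an engineer would, in place of code of your own. Each camera call takes 0.05 s, during which the arm holds its last target. There are 200 camera calls.

TASK

Finish putting up the blue folding crate, whose near side is already standing: first swing up the far long side, which is folded down over the ends, and then both ends, until all walls are upright. Then take the jar of orange apricot jam with the white lid from the wooden tray and stand it upright on the floor of the crate, not letting go until it is down. Leave the other jars where they stand in the tray and do not tip them.

Things in the scene. Friction and masses are not known exactly. Their poses are not given: they have to be found in the camera images.
- crate: Folding plastic crate: grey base 212 x 298 mm, blue walls that fold inward, fixed on a 3 mm rubber mat. Origin: centre of the base's underside, 3 mm above the bench; x across its width to the far side, y along its length to the left end. Floor top at z = 4 mm; base rims 36 mm high along the long sides, 18 mm along the ends. Erect: inside 190 x 270 mm, wall tops at z = 132 mm.
- far_side (a joint): Hinge angle (rad) of the far long wall: 0 = folded flat inward, 1.571 = upright (hard stop). Hinge line x = +100, z = 42 mm in the crate's frame. Stiff hinge (0.1 N m, about 1 N at the rail): the wall stays where it is left. Wall 294 mm long, 90 mm high, 6 mm thick; it lies over the folded ends: an end lifted first would shove it up.
- far_side_rail (a point): Middle of the far wall's top rail: a round rail of 14 mm diameter along the wall's free edge, parallel to the crate's y; point on its centre line, 83 mm from the hinge line. Next to it, in the middle of the wall, is a hand hole 80 mm long and 36 mm high (between rail and panel): one finger goes down through it and the other past the free edge, to pinch the rail across.
- left_end (a joint): Hinge angle (rad) of the left end wall: 0 = folded flat inward, 1.571 = upright (hard stop). Hinge line y = +140, z = 24 mm in the crate's frame. Stiff hinge (0.1 N m, about 1 N at the rail): the wall stays where it is left. Wall 180 mm wide, 108 mm high, 6 mm thick.
- left_end_rail (a point): Middle of the left end's round top rail (14 mm diameter, parallel to the crate's x), on its centre line, 101 mm from the hinge line; same hand hole, 80 x 36 mm, beside it. Folded flat, the rail's centre is 20 mm above the crate floor.
- right_end (a joint): Hinge angle (rad) of the right end wall: 0 = folded flat inward, 1.571 = upright (hard stop). Hinge line y = -140, z = 24 mm in the crate's frame. Stiff hinge (0.1 N m, about 1 N at the rail): the wall stays where it is left. Wall 180 mm wide, 108 mm high, 6 mm thick.
- right_end_rail (a point): Middle of the right end's round top rail (14 mm diameter, parallel to the crate's x), on its centre line, 101 mm from the hinge line; same hand hole, 80 x 36 mm, beside it. Folded flat, the rail's centre is 20 mm above the crate floor.
- near_side (a joint): Hinge angle (rad) of the near long wall: 0 = folded flat inward, 1.571 = upright (hard stop). Hinge line x = -100, z = 42 mm in the crate's frame. It starts upright. Otherwise like the far wall.
- tray: Open wooden stock tray, 244 x 244 mm, 45 mm high, walls and floor 7 mm thick, fixed on the bench. Origin: centre of its underside. Four jars stand on its floor, about 100 mm apart in two rows of two along its x and y axes.
- apricot_jar: Jar of orange apricot jam with a white lid, 88 mm high, 62 mm in diameter (lid 60 mm, the top 16 mm), about 0.34 kg, standing somewhere in the tray. Origin: centre of its underside; z up the jar.
- raspberry_jar: Same jar with dark red jam and a red lid; leave it. Origin: centre of its underside.
- plum_jar: Same jar with near-black jam and a black lid; leave it. Origin: centre of its underside.
- gooseberry_jar: Same jar with green jam and a green lid; leave it. Origin: centre of its underside.
Not all that is in view belongs to the job. What is shaped like the apricot_jar but purple is not meant. What is shaped like the raspberry_jar but purple is not meant.

How it is judged:
By the outcome, as a careful person would: the job done as asked, in the order asked, and still so for the second after the job is handed in, with the robot touching nothing.
It also fails if it takes over 67 s, if anything falls off the work surface, if the arm or the gripper's body presses on something with over 40 N, if the wrist force passes 120 N, or if a joint passes its speed limit or range.

## Working session

There is one attempt and no reset: what is moved stays moved. The work goes in short steps, Python scripts to look and compute and a shell command to move; the robot and the scene stay as the last step left them, time stands still between calls to the robot, and variables do not carry over. Pictures are saved under pics/ and viewed, at most 10 in all, crops included, and the job is handed in when it is done.

```bash
mkdir -p pics; ls
cat > h.py <<'E'
import numpy as np, cv2
from workcell import bot
from scipy.spatial.transform import Rotation as R
def grab(n,save=None):
    f=bot.grab_frame(n)
    if save: cv2.imwrite('pics/'+save,cv2.cvtColor(f['img'],cv2.COLOR_RGB2BGR)); np.savez('pics/'+save+'.npz',**f)
    return f
def load(s): return dict(np.load('pics/'+s+'.npz'))
def cam(f):
    Rm=cv2.Rodrigues(np.array(f['rvec'],float))[0]; t=np.array(f['tvec'],float).ravel()
    fl=240/np.tan(np.radians(float(f['vfov']))/2); return Rm,t,fl
def px(f,u,v,z=None,w=1):
    "world point from depth (median) or at given world z"
    Rm,t,fl=cam(f); r=np.array([(u-float(f['cx']))/fl,(v-float(f['cy']))/fl,1])
    if z is None:
        p=f['z_map'][v-w:v+w+1,u-w:u+w+1]; d=np.median(p[p>0]); return Rm.T@(r*d-t)
    c=-Rm.T@t; d=Rm.T@r; return c+d*(z-c[2])/d[2]
def cloud(f):
    Rm,t,fl=cam(f); v,u=np.mgrid[:480,:640]; d=f['z_map']
    P=np.stack([(u-float(f['cx']))/fl*d,(v-float(f['cy']))/fl*d,d],-1)
    return (P-t)@Rm
def tri(f1,p1,f2,p2):
    A=[];b=[]
    for f,(u,v) in((f1,p1),(f2,p2)):
        Rm,t,fl=cam(f);c=-Rm.T@t;d=Rm.T@np.array([(u-float(f['cx']))/fl,(v-float(f['cy']))/fl,1]);d/=np.linalg.norm(d)
        M=np.eye(3)-np.outer(d,d);A.append(M);b.append(M@c)
    return np.linalg.solve(A[0]+A[1],b[0]+b[1])
E
python3 - <<'E'
from h import *
s=bot.observe(); print({k:np.round(v,3) for k,v in s.items()})
a=grab('scene','s0.png');b=grab('top','t0.png')
for f in(a,b): Rm,t,fl=cam(f); print(-Rm.T@t, fl, Rm[2],f['cx'],f['cy'])
E
```

```text
pics
{'clock': np.float64(0.0), 'qpos': array([-1.285,  0.522, -0.036,  1.6  ,  0.021,  1.021, -0.113]), 'qd': array([-0.   , -0.001,  0.   , -0.002, -0.   ,  0.   , -0.   ]), 'joint_efforts': array([ 0.0000e+00, -9.2710e+01,  1.9790e+00, -3.6997e+01,  1.8000e-02,
        7.0000e-03, -0.0000e+00]), 'position': array([0.218, 0.586, 0.248]), 'tool_rot': array([-3.14 ,  0.   ,  2.786]), 'force': array([0.189, 0.41 , 0.744]), 'moment': array([ 0.014, -0.016,  0.047]), 'finger_force': np.float64(0.0), 'grip_width': np.float64(0.085)}
[0.97153674 0.30975873 0.99588126] 546.6991348349002 [-0.45631901 -0.32974312 -0.82646381] 311.4044283755554 246.79928044947442
[ 0.31019844 -0.0547588   1.26647547] 611.2525337366444 [ 0.13998099  0.01489984 -0.99004208] 317.3741989121377 250.79796244626067
```

View pics/t0.png

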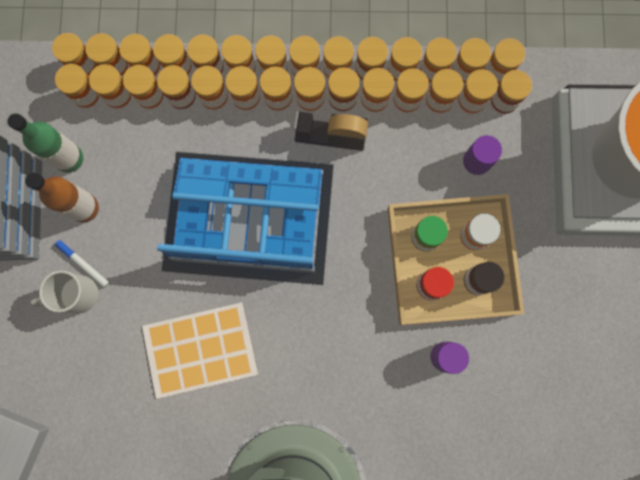

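View pics/s0.png

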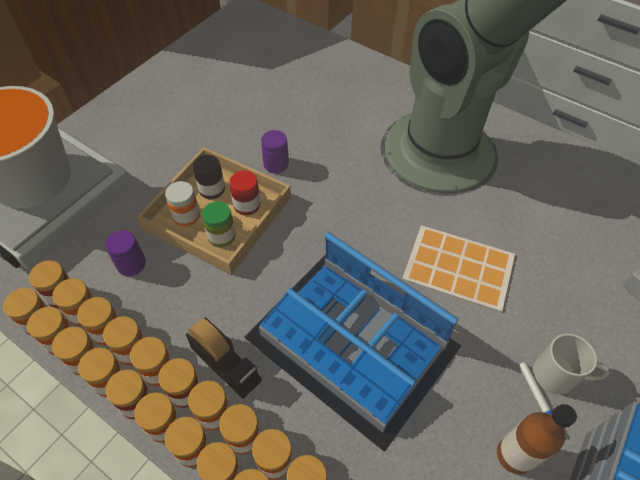

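Top view: the crate is at about (245,218), with the far wall's rail running from (175,193) to (320,205). The tray lids are white at (484,229), green at (432,231), red at (437,282) and black at (486,277), and there are purple decoys at (486,152) and (450,357). The white-lidded jar shows orange jam at scene (183,203), so it fits the description. I'll confirm it in one enlarged crop along with the crate.

Run:
```python
from h import *
t=cv2.imread('pics/t0.png');s=cv2.imread('pics/s0.png')
A=cv2.resize(t[145:290,150:345],None,fx=2.9,fy=2.9,interpolation=cv2.INTER_CUBIC)[:420,:560]
B=cv2.resize(s[145:270,135:295],None,fx=1.4,fy=1.4)
C=cv2.resize(s[230:450,240:470],(230,220))
W=np.zeros((600,800,3),np.uint8)
W[:420,:560]=A[:420,:560]; W[:175,570:570+224]=B; W[200:420,565:795]=C
W[425:600,0:224]=cv2.resize(t[195:325,385:525],(224,175))
cv2.imwrite('pics/c1.png',W)
T=load('t0.png')
for n,p in dict(nearL=(162,248),nearR=(316,262),farL=(178,194),farR=(318,205),lE=(228,210),rE=(267,215),white=(484,229),green=(432,231),red=(437,282),black=(486,277),mat=(170,268),tw1=(398,265),tape=(347,127),tapeb=(304,124)).items(): print(n,np.round(px(T,*p)*1000))
S=load('s0.png')
for n,p in dict(white=(181,191),green=(217,213)).items(): print(n,np.round(px(S,*p)*1000))
print(tri(T,(484,229),S,(181,191)))
```

```text
nearL [471. 254. 134.]
nearR [466. -33.  -1.]
farL [590. 246.  70.]
farR [573. -36.  65.]
lE [566. 149.  36.]
rE [556.  68.  37.]
white [ 525. -360.   92.]
green [ 519. -259.   93.]
red [ 420. -268.   93.]
black [ 431. -362.   92.]
mat [447. 271.   3.]
tw1 [ 457. -199.   44.]
tape [725. -91.  98.]
tapeb [742.  -4.  64.]
white [ 522. -359.   98.]
green [ 522. -257.   97.]
[ 0.52325972 -0.35804912  0.0989179 ]
```

View pics/c1.png

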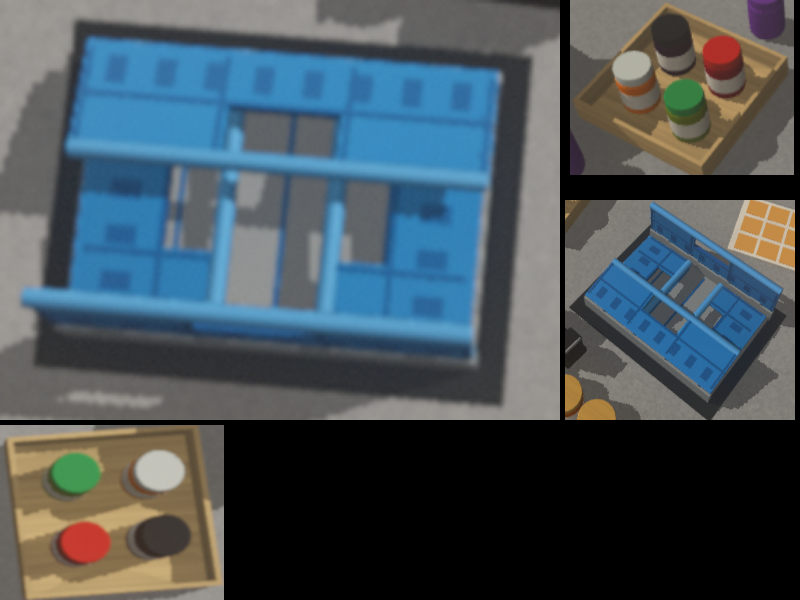

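The crop confirms it: the white-lidded jar (scene (183,203), top (484,229)) is the one with orange jam. Next I'll fit the crate pose from blue points in both views.

Run:
```python
from h import *
for n in('t0.png','s0.png'):
    f=load(n);P=cloud(f);h=cv2.cvtColor(f['img'],cv2.COLOR_RGB2HSV)
    m=(h[...,0]>95)&(h[...,0]<115)&(h[...,1]>120)&(f['z_map']>0)
    Q=P[m]; Q=Q[(Q[:,0]>.4)&(Q[:,0]<.75)&(Q[:,1]>-.1)&(Q[:,1]<.33)]*1000
    print(n,len(Q))
    r=Q[Q[:,2]>127]; c=np.polyfit(r[:,1],r[:,0],1); print('near rail',c,r.min(0),r.max(0),np.median(r[:,2]),np.polyval(c,110))
    # bins over x at mid y (in yaw-rotated coordinates)
    a=c[0]; u=np.array([a,1])/np.hypot(a,1); e=np.array([u[1],-u[0]])
    X=Q[:,:2]@e; Y=Q[:,:2]@u
    print('yaw',-np.arctan(a)*57.3,'near X',np.median(X[Q[:,2]>127]))
    for x0 in range(440,700,6):
        k=(X>=x0)&(X<x0+6)
        if k.sum()>20: print(x0,k.sum(),np.percentile(Q[k,2],[5,50,95]).round(),np.percentile(Y[k],[1,99]).round(),end=' | ')
    print()
    k=(Q[:,2]>55)&(Q[:,2]<80)&(X>560); c2=np.polyfit(Y[k],X[k],1); print('far rail',c2,np.median(X[k]),k.sum())
```

```text
t0.png 11227
near rail [6.75017543e-02 4.54933540e+02] [447.13826253 -26.2016646  127.01550957] [478.65439194 261.33457135 140.49850892] 132.54839126522262 462.3587332865552
yaw -3.8619919248908703 near X 453.7524872798521
446 934 [ 62.  96. 135.] [  7. 287.] | 452 495 [130. 133. 137.] [  7. 289.] | 458 201 [126. 132. 135.] [  9. 287.] | 470 97 [28. 32. 38.] [ 11. 289.] | 476 322 [25. 31. 37.] [ 11. 305.] | 482 305 [26. 31. 37.] [ 10. 290.] | 488 317 [26. 31. 38.] [ 10. 291.] | 494 304 [26. 31. 36.] [ 11. 292.] | 500 315 [27. 32. 38.] [ 11. 291.] | 506 274 [26. 32. 38.] [ 10. 291.] | 512 207 [24. 31. 37.] [  8. 292.] | 518 215 [19. 31. 37.] [ 10. 294.] | 524 209 [24. 31. 37.] [  9. 292.] | 530 216 [25. 30. 37.] [  8. 292.] | 536 222 [24. 30. 37.] [  9. 294.] | 542 210 [26. 31. 38.] [  9. 292.] | 548 202 [25. 31. 38.] [ 11. 292.] | 554 199 [24. 30. 37.] [  9. 290.] | 560 461 [27. 63. 70.] [  8. 291.] | 566 580 [28. 68. 73.] [  8. 293.] | 572 319 [62. 67. 72.] [  5. 293.] | 578 290 [59. 63. 67.] [  5. 295.] | 584 316 [36. 62. 66.] [  6. 295.] | 590 316 [35. 61. 64.] [  4. 294.] | 596 3
[... 1278 characters left out ...]
4. 40.] [  7. 289.] | 542 209 [30. 34. 41.] [  8. 290.] | 560 155 [12. 71. 73.] [ 10. 291.] | 566 503 [66. 72. 75.] [  7. 291.] | 572 634 [43. 69. 74.] [  5. 292.] | 578 417 [40. 66. 69.] [  5. 293.] | 584 411 [42. 65. 68.] [  6. 292.] | 590 404 [42. 63. 67.] [  6. 293.] | 596 411 [44. 62. 65.] [  5. 292.] | 602 392 [58. 61. 64.] [  5. 293.] | 608 493 [57. 60. 63.] [  5. 293.] | 614 536 [55. 58. 61.] [  6. 292.] | 620 532 [54. 57. 60.] [  5. 292.] | 626 542 [52. 55. 59.] [  6. 292.] | 632 534 [51. 54. 57.] [  4. 292.] | 638 561 [49. 53. 56.] [  4. 293.] | 644 550 [48. 51. 54.] [  4. 292.] | 650 335 [43. 50. 53.] [  6. 292.] | 
far rail [-1.13287455e-03  5.98781568e+02] 598.8909617418124 5108
```

```bash
cat >> h.py <<'E'
a=np.radians(-3.88); E_=np.array([np.cos(a),np.sin(a)]); U_=np.array([-np.sin(a),np.cos(a)])
O=np.array([555.5*E_[0]+149*U_[0],555.5*E_[1]+149*U_[1]])
def cr(x,y,z): "crate mm -> world m (z world mm)"; return np.r_[O+x*E_+y*U_,z]/1000
def go(p,yaw,ref=None):
    "row numbers to reach world p (m), tool down with yaw deg, from present pose"
    s=bot.observe(); p0=np.array(s['position']); R0=R.from_euler('xyz',s['tool_rot'])
    Rt=R.from_euler('xyz',[np.pi,0,np.radians(yaw)])
    d=R0.inv().apply(p-p0)/.2; r=(R0.inv()*Rt).as_rotvec()/(np.pi/2)
    print('to',np.round(p,4),yaw,'row',np.round(d,3),np.round(r,3)); return d,r
E
python3 - <<'E'
from h import *
print(O); p=cr(18.5,0,230); go(p,86.1)
E
```

```text
[564.30915903 111.0694514 ]
to [0.5828 0.1098 0.23  ] 86.1 row [-2.54  -1.594  0.091] [-0.001  0.     0.817]
```

```bash
python3 -m inch '[[-0.3,-0.19,0,0,0,0,1],[-0.6,-0.38,0,0,0,0,1],[-0.9,-0.56,0,0,0,0,1],[-1,-0.63,0,0,0,0,1]]'
python3 -m inch '[[-0.25,-0.16,0,0,0,0,1],[-0.5,-0.32,0,0,0,0,1],[-0.75,-0.47,0,0,0,0,1],[-1,-0.63,0,0,0,0,1],[-1,-0.63,0,0,0,0,1],[-1,-0.63,0,0,0,0,1]]'
python3 - <<'E'
from h import *
p=cr(18.5,0,230); go(p,86.1);print(bot.observe()['qpos'])
E
```

```text
clock: 0.6
position: [0.3627, 0.3958, 0.2482]
tool_rot: [-3.141, 0.0, 2.784]
force: [-1.0, 0.0, -0.4]
grip_width: 0.0857
finger_force: 0.0
clock: 1.35
position: [0.5046, 0.2104, 0.248]
tool_rot: [-3.141, -0.001, 2.786]
force: [-0.6, 1.5, -0.5]
grip_width: 0.0855
finger_force: 0.0
to [0.5828 0.1098 0.23  ] 86.1 row [-0.542 -0.335  0.09 ] [-0.    -0.     0.817]
[-0.55602402  0.39856277  0.07020836  1.81153148 -0.03431119  0.93323667
  0.74393386]
```

```bash
python3 -m inch '[[-0.15,-0.1,0.03,0,0,0.1,0.4],[-0.3,-0.2,0.06,0,0,0.2,0.4],[-0.45,-0.28,0.09,0,0,0.3,0.4],[-0.542,-0.335,0.09,0,0,0.42,0.4],[-0.542,-0.335,0.09,0,0,0.53,0.4],[-0.542,-0.335,0.09,0,0,0.65,0.4],[-0.542,-0.335,0.09,0,0,0.75,0.4],[-0.542,-0.335,0.09,0,0,0.817,0.4],[-0.542,-0.335,0.09,0,0,0.817,0.4],[-0.542,-0.335,0.09,0,0,0.817,0.4]]' 30
python3 - <<'E'
from h import *
go(cr(18.5,0,90),86.1)
f=grab('wrist','w1.png'); Rm,t,fl=cam(f); print(-Rm.T@t,fl)
Q=cloud(f); h=cv2.cvtColor(f['img'],cv2.COLOR_RGB2HSV)
m=(h[...,0]>95)&(h[...,0]<115)&(h[...,1]>120)&(f['z_map']>0); Q=Q[m]*1000; X=(Q[:,:2]-O)@E_;Y=(Q[:,:2]-O)@U_
for x0 in range(-10,50,4):
    k=(X>x0)&(X<x0+4)&(abs(Y)<100)&(abs(Y)>45); print(x0,k.sum(),np.median(Q[k,2]).round(1) if k.sum() else '')
k=(X>-10)&(X<35)&(Q[:,2]>55);  print(np.polyfit(Y[k],X[k],1),Y[k].min(),Y[k].max())
E
```

```text
clock: 2.6
position: [0.5829, 0.1105, 0.2302]
tool_rot: [-3.141, -0.0, 1.506]
force: [-0.9, 0.1, -0.5]
grip_width: 0.034
finger_force: 0.0
to [0.5828 0.1098 0.09  ] 86.1 row [-0.004 -0.     0.701] [-0.    -0.     0.002]
[0.58882947 0.19445279 0.35524746] 400.3231161427645
-10 275 30.9
-6 265 30.8
-2 276 30.7
2 263 30.9
6 451 67.5
10 781 69.6
14 758 69.6
18 794 66.5
22 776 63.8
26 743 62.9
30 740 61.9
34 756 61.0
38 741 60.1
42 738 59.1
46 735 58.3
[2.15667047e-03 1.99709013e+01] -146.22164353980364 146.2312531871242
```

View pics/w1.png

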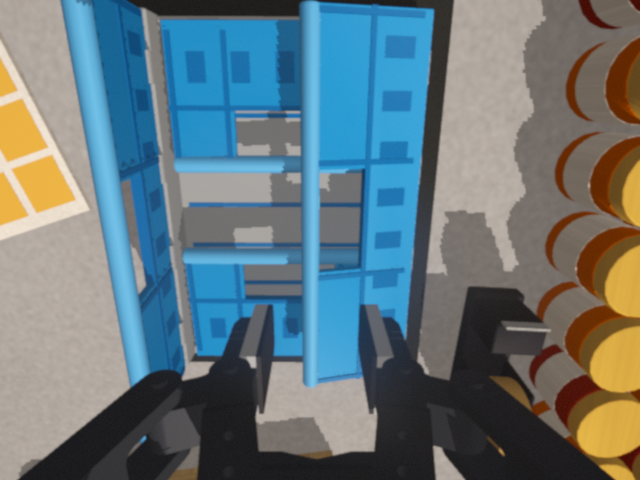

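The wrist view shows the far rail at column about 310, the hand hole at (340,220) and the two end rails at rows 165 and 257. The fingers straddle the rail line with the rail slightly toward the near pad. I'll check the near rail and end rails numerically before lowering.

Run:
```python
from h import *
f=load('w1.png');Q=cloud(f); h=cv2.cvtColor(f['img'],cv2.COLOR_RGB2HSV)
m=(h[...,0]>95)&(h[...,0]<115)&(h[...,1]>100)&(f['z_map']>0); Q=Q[m]*1000; X=(Q[:,:2]-O)@E_;Y=(Q[:,:2]-O)@U_;Z=Q[:,2]
k=(Z>124)&(X<-80); print('near',np.percentile(X[k],[2,50,98]),np.percentile(Z[k],[50,95]))
k=(X>60)&(Z>40)&(abs(Y)<120);print('far edge',np.percentile(X[k],[90,97,99.5]))
for y0 in list(range(-52,-24,3))+list(range(25,53,3)):
    k=(Y>y0)&(Y<y0+3)&(X<-5)&(X>-85); print(y0,k.sum(),np.median(Z[k]).round(1) if k.sum() else '',end=' | ')
# tri of far rail centre-line: wrist (310,220)->top
print(go(cr(15,0,64.5),86.1))
```

```text
near [-105.22003066  -98.11911264  -94.30970583] [132.87903742 134.68614195]
far edge [94.45544086 97.03365103 98.43336065]
-52 154 34.6 | -49 118 34.9 | -46 193 37.3 | -43 372 38.4 | -40 604 38.0 | -37 420 37.1 | -34 205 34.3 | -31 0  | -28 0  | -25 0  | 25 0  | 28 0  | 31 209 32.9 | 34 321 34.6 | 37 391 35.2 | 40 405 34.4 | 43 366 32.0 | 46 185 31.3 | 49 203 31.3 | 52 206 31.0 | to [0.5793 0.1101 0.0645] 86.1 row [-0.002 -0.018  0.829] [-0.    -0.     0.002]
(array([-0.00217405, -0.01826357,  0.8287419 ]), array([-1.05863881e-04, -7.55224172e-05,  1.63710933e-03]))
```

```bash
sed -i 's/555.5/553.5/g' h.py; python3 -m inch '[[0,-0.018,0.2,0,0,0,0.4],[0,-0.018,0.4,0,0,0,0.4],[0,-0.018,0.55,0,0,0,0.4],[0,-0.018,0.65,0,0,0,0.4],[0,-0.018,0.72,0,0,0,0.4],[0,-0.018,0.78,0,0,0,0.4],[0,-0.018,0.84,0,0,0,0.4],[0,-0.018,0.84,0,0,0,0.4],[0,-0.018,0.84,0,0,0,0.1],[0,-0.018,0.84,0,0,0,0],[0,-0.018,0.84,0,0,0,0],[0,-0.018,0.84,0,0,0,0],[0,-0.018,0.84,0,0,0,0]]' 30
python3 - <<'E'
from h import *
s=bot.observe();p=np.array(s['position']);print(s['force'],(p[:2]*1000-O)@E_,(p[:2]*1000-O)@U_)
E
```

```text
clock: 4.28
position: [0.5782, 0.1101, 0.0624]
tool_rot: [-3.139, 0.0, 1.503]
force: [-8.4, 0.5, 1.2]
grip_width: 0.0128
finger_force: 30.6
[-8.40110414  0.50024882  1.21608843] 15.947573879467942 -0.030297993913796062
```

```bash
python3 -m inch '[[0,0.006,-0.028,0,0,0,0],[0,0.017,-0.058,0,0,0,0],[0,0.029,-0.086,0,0,0,0],[0,0.042,-0.114,0,0,0,0],[0,0.058,-0.141,0,0,0,0],[0,0.076,-0.167,0,0,0,0],[0,0.096,-0.191,0,0,0,0],[0,0.117,-0.213,0,0,0,0],[0,0.117,-0.213,0,0,0,0]]' 30
```

```text
clock: 5.4
position: [0.6001, 0.1086, 0.1054]
tool_rot: [-3.135, -0.0, 1.503]
force: [-23.7, 0.4, 20.0]
grip_width: 0.0128
finger_force: 30.8
```

```bash
python3 -m inch '[[0,-0.008,-0.008,0,0,0,0],[0,-0.015,-0.015,0,0,0,0],[0,-0.015,-0.015,0,0,0,0]]' 30
```

```text
clock: 5.78
position: [0.6016, 0.1085, 0.1082]
tool_rot: [3.138, -0.0, 1.502]
force: [12.3, -0.8, -13.9]
grip_width: 0.0123
finger_force: 30.1
```

```bash
python3 -m inch '[[0,0.0115,0,0,0,0,0],[0,0.0345,-0.0215,0,0,0,0],[0,0.0595,-0.0405,0,0,0,0],[0,0.0855,-0.058,0,0,0,0],[0,0.1125,-0.0725,0,0,0,0],[0,0.1405,-0.086,0,0,0,0],[0,0.1705,-0.0965,0,0,0,0],[0,0.2,-0.1055,0,0,0,0],[0,0.2305,-0.1115,0,0,0,0],[0,0.2305,-0.1115,0,0,0,0]]' 30
python3 - <<'E'
from h import *
s=bot.observe();p=np.array(s['position']);print((p[:2]*1000-O)@E_,(p[:2]*1000-O)@U_)
E
```

```text
clock: 7.02
position: [0.6463, 0.1055, 0.1308]
tool_rot: [3.141, -0.0, 1.502]
force: [-2.8, -0.8, 6.4]
grip_width: 0.0132
finger_force: 31.5
84.22536910254324 -0.009046800843741733
```

```bash
python3 -m inch '[[0,0.02,-0.003,0,0,0,0],[0,0.04,-0.005,0,0,0,0],[0,0.06,-0.005,0,0,0,0],[0,0.075,-0.005,0,0,0,0],[0,0.075,-0.005,0,0,0,0]]' 30;python3 -m inch '[[0,0.008,0,0,0,0,0],[0,0.016,0,0,0,0,0],[0,0.016,0,0,0,0,0]]' 30
python3 - <<'E'
from h import *
s=bot.observe();p=np.array(s['position']);print((p[:2]*1000-O)@E_,(p[:2]*1000-O)@U_)
E
```

```text
clock: 7.65
position: [0.6591, 0.1046, 0.1315]
tool_rot: [-3.138, -0.0, 1.503]
force: [-18.6, 1.6, 16.7]
grip_width: 0.0129
finger_force: 32.8
clock: 8.02
position: [0.6596, 0.1046, 0.1313]
tool_rot: [-3.131, -0.0, 1.503]
force: [-41.4, 1.0, 31.5]
grip_width: 0.0128
finger_force: 35.1
97.4652117031357 0.015670579506744456
```

```bash
python3 -m inch '[[0,-0.012,0,0,0,0,0],[0,-0.012,-0.005,0,0,0,0.4],[0,-0.012,-0.005,0,0,0,0.4],[0,-0.012,-0.005,0,0,0,0.4],[0,-0.012,-0.1,0,0,0,0.4],[0,-0.012,-0.25,0,0,0,0.4],[0,-0.012,-0.4,0,0,0,0.4],[0,-0.012,-0.5,0,0,0,0.4],[0,-0.012,-0.5,0,0,0,0.4]]' 30
python3 - <<'E'
from h import *
print(bot.observe()['qpos'])
go(cr(0,39,180),-3.9);go(cr(0,39,180),176.1)
for n in('top','scene'):
    f=grab(n,'b_'+n+'.png');P=cloud(f);h=cv2.cvtColor(f['img'],cv2.COLOR_RGB2HSV)
    m=(h[...,0]>95)&(h[...,0]<115)&(h[...,1]>100)&(f['z_map']>0); Q=P[m]*1000; X=(Q[:,:2]-O)@E_;Y=(Q[:,:2]-O)@U_;Z=Q[:,2]
    k=(X>80)&(X<130)&(abs(Y)<150)&(Z>45);  b=[(round(np.median(X[k&(Z>z)&(Z<z+15)]),1)) for z in(50,65,80,95,110,124) if (k&(Z>z)&(Z<z+15)).any()];print(b,Z[k].max(),np.percentile(X[k],[1,99]))
    for y0 in list(range(-52,-24,4))+list(range(25,53,4)):
        k=(Y>y0)&(Y<y0+4)&(X<60)&(X>-80)&(Z<80); print(y0,k.sum(),np.median(Z[k]).round(1) if k.sum() else '',end=' | ')
E
```

```text
clock: 9.15
position: [0.6625, 0.1042, 0.2339]
tool_rot: [3.138, -0.001, 1.502]
force: [-0.2, 0.8, 0.1]
grip_width: 0.0339
finger_force: 0.0
[-0.48914676  0.64237349  0.3984068   1.50142284 -0.27164662  1.04906572
 -0.09557642]
to [0.565  0.1501 0.18  ] -3.9 row [ 0.195 -0.503  0.268] [ 0.001 -0.002  1.   ]
to [0.565  0.1501 0.18  ] 176.1 row [ 0.195 -0.503  0.268] [ 0.002  0.001 -1.   ]
[np.float64(94.4), np.float64(94.3), np.float64(94.9), np.float64(94.5), np.float64(93.7), np.float64(95.5)] 139.14353418330774 [ 90.2683933  102.64742321]
-52 57 34.2 | -48 95 35.8 | -44 131 37.1 | -40 131 38.0 | -36 85 37.1 | -32 1 9.1 | -28 0  | 25 0  | 29 12 33.0 | 33 141 33.1 | 37 121 34.8 | 41 64 33.8 | 45 30 31.2 | 49 35 31.1 | [np.float64(99.1), np.float64(99.3), np.float64(99.2), np.float64(99.1), np.float64(99.3), np.float64(98.9)] 407.831478858602 [ 90.82995391 103.19424748]
-52 29 38.0 | -48 71 40.1 | -44 126 41.3 | -40 212 39.7 | -36 110 38.3 | -32 0  | -28 0  | 25 0  | 29 50 34.6 | 33 129 37.7 | 37 149 37.9 | 41 135 35.3 | 45 58 33.9 | 49 56 33.3 |
```

The far wall is upright against its stop. Next is the left end. I'll grip at crate x = -20 so the wrist camera clears the far wall.

```bash
python3 -m inch '[[0.05,-0.15,0,0,0,0.1,0.4],[0.1,-0.3,0,0,0,0.2,0.4],[0.15,-0.45,0,0,0,0.3,0.4],[0.193,-0.603,0,0,0,0.42,0.4],[0.193,-0.603,0,0,0,0.53,0.4],[0.193,-0.603,0,0,0,0.65,0.4],[0.193,-0.603,0,0,0,0.76,0.4],[0.193,-0.603,0,0,0,0.87,0.4],[0.193,-0.603,0,0,0,0.98,0.4],[0.193,-0.603,0,0,0,1,0.4],[0.193,-0.603,0,0,0,1,0.4],[0.193,-0.603,0,0,0,1,0.4]]' 30
python3 - <<'E'
from h import *
go(cr(-20,38.5,31),-3.9)
s=bot.observe();p=np.array(s['position']);print((p[:2]*1000-O)@E_,(p[:2]*1000-O)@U_,s['qpos'])
f=grab('wrist','w2.png');Rm,t,fl=cam(f); print(-Rm.T@t)
Q=cloud(f); h=cv2.cvtColor(f['img'],cv2.COLOR_RGB2HSV)
m=(h[...,0]>95)&(h[...,0]<115)&(h[...,1]>100)&(f['z_map']>0); Q=Q[m]*1000; X=(Q[:,:2]-O)@E_;Y=(Q[:,:2]-O)@U_;Z=Q[:,2]
for y0 in list(range(-52,-24,3))+list(range(25,53,3)):
    k=(Y>y0)&(Y<y0+3)&(X<80)&(X>-80)&(Z<80); print(y0,k.sum(),np.median(Z[k]).round(1) if k.sum() else '',end=' | ')
E
```

```text
clock: 10.75
position: [0.544, 0.151, 0.2312]
tool_rot: [-3.142, 0.0, -0.066]
force: [-0.1, -0.9, 0.4]
grip_width: 0.0343
finger_force: 0.0
to [0.545 0.151 0.031] -3.9 row [ 0.005 -0.     1.001] [-0.     0.     0.001]
-21.002419357820724 38.438742735869994 [-0.94022547  0.58796741  0.83794017  1.80961675 -0.51966848  0.97972784
 -1.52227246]
[0.62879826 0.14495791 0.35614976]
-52 378 34.8 | -49 368 34.9 | -46 549 37.2 | -43 714 38.9 | -40 1007 38.6 | -37 885 37.5 | -34 481 34.4 | -31 0  | -28 0  | -25 0  | 25 0  | 28 0  | 31 579 32.3 | 34 734 34.6 | 37 688 35.2 | 40 781 34.4 | 43 456 32.1 | 46 379 31.4 | 49 364 31.2 | 52 360 31.2 |
```

View pics/w2.png

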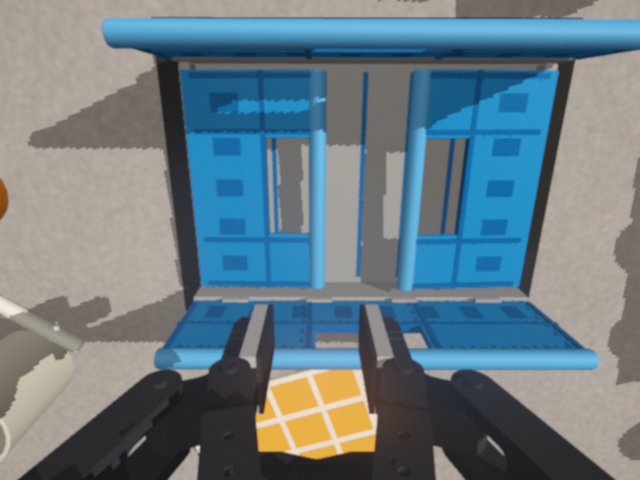

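The far wall (top) is upright. The left rail at column 318 is centred between the fingers, and its hand hole is at (290,185). Descending.

```bash
python3 -m inch '[[0.005,0,0.2,0,0,0,0.4],[0.005,0,0.4,0,0,0,0.4],[0.005,0,0.6,0,0,0,0.4],[0.005,0,0.75,0,0,0,0.4],[0.005,0,0.85,0,0,0,0.4],[0.005,0,0.93,0,0,0,0.4],[0.005,0,0.97,0,0,0,0.4],[0.005,0,1,0,0,0,0.4],[0.005,0,1,0,0,0,0.4],[0.005,0,1,0,0,0,0.1],[0.005,0,1,0,0,0,0],[0.005,0,1,0,0,0,0],[0.005,0,1,0,0,0,0],[0.005,0,1,0,0,0,0]]' 30
python3 - <<'E'
from h import *
s=bot.observe();p=np.array(s['position']);print((p[:2]*1000-O)@E_,(p[:2]*1000-O)@U_)
E
```

```text
clock: 12.55
position: [0.5452, 0.1504, 0.0314]
tool_rot: [3.141, -0.001, -0.069]
force: [0.2, -5.5, 1.3]
grip_width: 0.0126
finger_force: 30.4
-19.752665912778273 37.9628687538699
```

```bash
python3 -m inch '[[0,-0.001,-0.038,0,0,0,0],[0,-0.006,-0.075,0,0,0,0],[0,-0.013,-0.113,0,0,0,0],[0,-0.023,-0.149,0,0,0,0],[0,-0.035,-0.185,0,0,0,0],[0,-0.05,-0.22,0,0,0,0],[0,-0.068,-0.253,0,0,0,0],[0,-0.088,-0.285,0,0,0,0],[0,-0.088,-0.285,0,0,0,0]]' 30
```

```text
clock: 13.68
position: [0.5463, 0.1672, 0.0891]
tool_rot: [3.14, -0.001, -0.069]
force: [-1.6, -12.1, 6.8]
grip_width: 0.0127
finger_force: 29.7
```

```bash
python3 -m inch '[[0,-0.019,-0.037,0,0,0,0],[0,-0.043,-0.065,0,0,0,0],[0,-0.07,-0.092,0,0,0,0],[0,-0.099,-0.117,0,0,0,0],[0,-0.13,-0.139,0,0,0,0],[0,-0.162,-0.159,0,0,0,0],[0,-0.195,-0.177,0,0,0,0],[0,-0.23,-0.192,0,0,0,0],[0,-0.266,-0.204,0,0,0,0],[0,-0.302,-0.214,0,0,0,0],[0,-0.302,-0.214,0,0,0,0]]' 30
```

```text
clock: 15.05
position: [0.5506, 0.2294, 0.132]
tool_rot: [-3.141, -0.001, -0.068]
force: [-2.0, -3.2, 10.7]
grip_width: 0.0125
finger_force: 31.2
```

```bash
python3 -m inch '[[0,-0.037,-0.011,0,0,0,0],[0,-0.075,-0.016,0,0,0,0],[0,-0.1,-0.018,0,0,0,0],[0,-0.113,-0.018,0,0,0,0],[0,-0.12,-0.018,0,0,0,0],[0,-0.12,-0.018,0,0,0,0]]' 30
python3 - <<'E'
from h import *
s=bot.observe();p=np.array(s['position']);print((p[:2]*1000-O)@E_,(p[:2]*1000-O)@U_)
E
```

```text
clock: 15.8
position: [0.552, 0.2513, 0.1347]
tool_rot: [3.14, 0.0, -0.069]
force: [-0.8, -12.1, 7.1]
grip_width: 0.0124
finger_force: 30.8
-19.78689211090475 139.07406611866776
```

```bash
python3 -m inch '[[0,-0.008,0,0,0,0,0],[0,-0.016,0,0,0,0,0],[0,-0.016,0,0,0,0,0]]' 30; python3 -m inch '[[0,0.016,0,0,0,0,0],[0,0.016,-0.005,0,0,0,0.4],[0,0.016,-0.005,0,0,0,0.4],[0,0.016,-0.005,0,0,0,0.4],[0,0.016,-0.15,0,0,0,0.4],[0,0.016,-0.3,0,0,0,0.4],[0,0.1,-0.42,0,0,0,0.4],[0,0.3,-0.42,0,0,0,0.4],[0,0.5,-0.42,0,0,0,0.4],[0,0.7,-0.42,0,0,0,0.4],[0,0.9,-0.42,0,0,0,0.4],[0,0.9,-0.42,0,0,0,0.4]]'
python3 - <<'E'
from h import *
go(cr(-20,-40,33),-3.9)
f=grab('wrist','w3.png')
Q=cloud(f); h=cv2.cvtColor(f['img'],cv2.COLOR_RGB2HSV)
m=(h[...,0]>95)&(h[...,0]<115)&(h[...,1]>100)&(f['z_map']>0); Q=Q[m]*1000; X=(Q[:,:2]-O)@E_;Y=(Q[:,:2]-O)@U_;Z=Q[:,2]
for y0 in list(range(-52,-24,3)):
    k=(Y>y0)&(Y<y0+3)&(X<80)&(X>-80)&(Z<80); print(y0,k.sum(),np.median(Z[k]).round(1) if k.sum() else '',end=' | ')
E
```

```text
clock: 16.18
position: [0.552, 0.2517, 0.1347]
tool_rot: [3.136, 0.001, -0.071]
force: [-4.4, -25.7, 12.7]
grip_width: 0.0126
finger_force: 31.6
clock: 17.68
position: [0.5397, 0.0737, 0.219]
tool_rot: [3.142, -0.0, -0.072]
force: [-0.5, 0.9, -0.3]
grip_width: 0.0341
finger_force: 0.0
to [0.5397 0.0726 0.033 ] -3.9 row [-0.     0.005  0.93 ] [ 0.    -0.    -0.003]
-52 397 34.9 | -49 469 35.2 | -46 728 37.3 | -43 831 39.0 | -40 831 39.0 | -37 780 37.6 | -34 100 35.2 | -31 0  | -28 0  | -25 0  |
```

```bash
python3 -m inch '[[0,0.005,0.2,0,0,0,0.4],[0,0.005,0.4,0,0,0,0.4],[0,0.005,0.6,0,0,0,0.4],[0,0.005,0.75,0,0,0,0.4],[0,0.005,0.85,0,0,0,0.4],[0,0.005,0.9,0,0,0,0.4],[0,0.005,0.93,0,0,0,0.4],[0,0.005,0.93,0,0,0,0.4],[0,0.005,0.93,0,0,0,0.1],[0,0.005,0.93,0,0,0,0],[0,0.005,0.93,0,0,0,0],[0,0.005,0.93,0,0,0,0],[0,0.005,0.93,0,0,0,0]]' 30
python3 - <<'E'
from h import *
s=bot.observe();p=np.array(s['position']);print((p[:2]*1000-O)@E_,(p[:2]*1000-O)@U_)
E
```

```text
clock: 19.35
position: [0.54, 0.0726, 0.0332]
tool_rot: [3.138, -0.001, -0.071]
force: [-0.4, -15.5, -0.2]
grip_width: 0.0127
finger_force: 32.1
-19.680343136482914 -40.04049146852249
```

```bash
python3 -m inch '[[0,0.008,-0.037,0,0,0,0],[0,0.014,-0.076,0,0,0,0],[0,0.022,-0.113,0,0,0,0],[0,0.033,-0.15,0,0,0,0],[0,0.047,-0.185,0,0,0,0],[0,0.063,-0.22,0,0,0,0],[0,0.082,-0.253,0,0,0,0],[0,0.104,-0.285,0,0,0,0],[0,0.104,-0.285,0,0,0,0]]' 30
```

```text
clock: 20.48
position: [0.5382, 0.0509, 0.0899]
tool_rot: [3.137, -0.001, -0.071]
force: [2.9, -21.0, -16.9]
grip_width: 0.0125
finger_force: 31.3
```

```bash
python3 -m inch '[[0,0.031,-0.024,0,0,0,0],[0,0.057,-0.052,0,0,0,0],[0,0.085,-0.078,0,0,0,0],[0,0.114,-0.101,0,0,0,0],[0,0.146,-0.122,0,0,0,0],[0,0.146,-0.122,0,0,0,0]]' 30
```

```text
clock: 21.22
position: [0.5365, 0.0254, 0.1145]
tool_rot: [-3.141, -0.001, -0.069]
force: [1.1, 0.2, -3.2]
grip_width: 0.0128
finger_force: 30.9
```

```bash
python3 -m inch '[[0,0.033,-0.019,0,0,0,0],[0,0.067,-0.036,0,0,0,0],[0,0.102,-0.05,0,0,0,0],[0,0.138,-0.061,0,0,0,0],[0,0.175,-0.069,0,0,0,0],[0,0.212,-0.075,0,0,0,0],[0,0.24,-0.077,0,0,0,0],[0,0.26,-0.078,0,0,0,0],[0,0.268,-0.078,0,0,0,0],[0,0.268,-0.078,0,0,0,0]]' 30
python3 - <<'E'
from h import *
s=bot.observe();p=np.array(s['position']);print((p[:2]*1000-O)@E_,(p[:2]*1000-O)@U_)
E
```

```text
clock: 22.48
position: [0.5329, -0.0283, 0.1297]
tool_rot: [3.141, -0.0, -0.069]
force: [2.6, 1.5, 2.6]
grip_width: 0.0125
finger_force: 31.7
-19.93983659335543 -141.14850235257404
```

```bash
python3 -m inch '[[0,0.008,0,0,0,0,0],[0,0.016,0,0,0,0,0],[0,0.016,0,0,0,0,0]]' 30
```

```text
clock: 22.85
position: [0.5329, -0.0286, 0.1297]
tool_rot: [-3.138, 0.0, -0.066]
force: [2.0, 17.3, 8.8]
grip_width: 0.0128
finger_force: 32.3
```

```bash
python3 -m inch '[[0,-0.012,0,0,0,0,0],[0,-0.012,0,0,0,0,0.4],[0,-0.012,0,0,0,0,0.4],[0,-0.012,0,0,0,0,0.4],[0,-0.012,-0.15,0,0,0,0.4],[0,-0.012,-0.3,0,0,0,0.4],[0,-0.012,-0.45,0,0,0,0.5],[0,0.2,-0.55,0,0,0,0.7],[0,0.45,-0.55,0,0,0,1],[0,0.7,-0.55,0,0,0,1],[0,0.9,-0.55,0,0,0,1],[0,0.9,-0.55,0,0,0,1]]' 30
python3 - <<'E'
from h import *
go(np.array([.505,-.345,.25]),41)
E
```

```text
clock: 24.35
position: [0.5191, -0.2141, 0.2398]
tool_rot: [3.14, -0.0, -0.073]
force: [-0.0, 0.6, -1.3]
grip_width: 0.0855
finger_force: 0.0
to [ 0.505 -0.345  0.25 ] 41 row [-0.022  0.658 -0.05 ] [ 0.001  0.    -0.502]
```

```bash
python3 -m inch '[[-0.01,0.15,-0.02,0,0,-0.1,1],[-0.02,0.3,-0.05,0,0,-0.2,1],[-0.022,0.45,-0.05,0,0,-0.3,1],[-0.022,0.6,-0.05,0,0,-0.4,1],[-0.022,0.658,-0.05,0,0,-0.5,1],[-0.022,0.658,-0.05,0,0,-0.5,1],[-0.022,0.658,-0.05,0,0,-0.5,1]]' 30
python3 - <<'E'
from h import *
f=grab('wrist','w4.png');P=cloud(f); hs=cv2.cvtColor(f['img'],cv2.COLOR_RGB2HSV)
for n,T in(('w4.png',f),('t0.png',load('t0.png')),('s0.png',load('s0.png'))):
    P=cloud(T);hs=cv2.cvtColor(T['img'],cv2.COLOR_RGB2HSV)
    m=(hs[...,1]<50)&(hs[...,2]>110)&(P[...,2]>.088)&(P[...,2]<.105)&(np.hypot(P[...,0]-.523,P[...,1]+.359)<.045)
    Q=P[m]; print(n,m.sum())
    if m.sum(): c,r=cv2.minEnclosingCircle((Q[:,:2]*1000).astype(np.float32)); print(np.median(Q,0),c,r,np.percentile(Q,[1,99],axis=0))
v,u=np.nonzero(m)
fb=bot.observe();print(fb['position'],fb['tool_rot'],fb['qpos'])
E
```

```text
clock: 25.22
position: [0.5071, -0.3406, 0.2494]
tool_rot: [-3.141, -0.0, 0.714]
force: [0.8, 0.7, -0.8]
grip_width: 0.0852
finger_force: 0.0
w4.png 4924
[ 0.52727146 -0.36088558  0.09418795] (526.2471923828125, -362.3061218261719) 30.08646011352539 [[ 0.49909735 -0.38923554  0.09090124]
 [ 0.55383839 -0.33364492  0.09576467]]
t0.png 727
[ 0.52585306 -0.36037564  0.09338072] (526.6426391601562, -361.133056640625) 30.803525924682617 [[ 0.49839558 -0.38840012  0.08851703]
 [ 0.55400778 -0.33259874  0.09833235]]
s0.png 484
[ 0.52715745 -0.36217733  0.09719289] (527.3681640625, -364.230712890625) 31.599027633666992 [[ 0.4984737  -0.39052288  0.09069547]
 [ 0.55475684 -0.33478634  0.10148662]]
[ 0.50722439 -0.34059706  0.24948632] [-3.14118035e+00 -1.60438784e-04  7.15124973e-01] [ 0.10965857  0.56396837  0.58175346  1.65949273 -0.35117932  1.02467798
 -0.05056025]
```

View pics/w4.png

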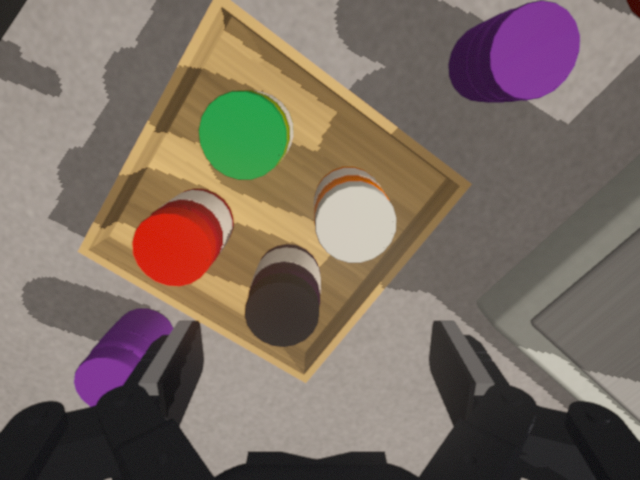

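Wrist view: white lid at (355,222), green at (245,135), black at (285,305) and red at (178,240). The white-lidded jar with the orange band is the target. The finger line runs along the tray's diagonal and is clear of the neighbouring jars.

Run:
```python
from h import *
go(np.array([.5263,-.3615,.054]),41)
```

```text
to [ 0.5263 -0.3615  0.054 ] 41 row [0.003 0.142 0.977] [-0. -0. -0.]
```

```bash
python3 -m inch '[[0.003,0.1,0.1,0,0,0,1],[0.003,0.142,0.2,0,0,0,1],[0.003,0.142,0.4,0,0,0,1],[0.003,0.142,0.55,0,0,0,1],[0.003,0.142,0.67,0,0,0,1],[0.003,0.142,0.77,0,0,0,1],[0.003,0.142,0.87,0,0,0,1],[0.003,0.142,0.95,0,0,0,1],[0.003,0.142,0.977,0,0,0,1],[0.003,0.142,0.977,0,0,0,1],[0.003,0.142,0.977,0,0,0,0.8],[0.003,0.142,0.977,0,0,0,0.7],[0.003,0.142,0.977,0,0,0,0.6],[0.003,0.142,0.977,0,0,0,0.6],[0.003,0.142,0.977,0,0,0,0.6]]' 40
```

```text
clock: 27.15
position: [0.5262, -0.3629, 0.0552]
tool_rot: [3.141, -0.001, 0.717]
force: [-2.7, 1.4, 7.7]
grip_width: 0.0611
finger_force: 42.0
```

```bash
python3 -m inch '[[0,0,-0.05,0,0,0,0.6],[0,0,-0.12,0,0,0,0.6],[0,0,-0.25,0,0,0,0.6],[0,0,-0.4,0,0,0,0.6],[0,0,-0.6,0,0,0,0.6],[0,0,-0.8,0,0,0,0.6],[0,0,-1,0,0,0,0.6],[0,0,-1,0,0,0,0.6],[0,0,-1,0,0,0,0.6]]' 40
python3 - <<'E'
from h import *
go(cr(0,-10,255),86.1)
E
```

```text
clock: 28.28
position: [0.5257, -0.3624, 0.254]
tool_rot: [-3.141, -0.0, 0.717]
force: [0.4, 0.3, -5.5]
grip_width: 0.0611
finger_force: 44.7
to [0.5616 0.1012 0.255 ] 86.1 row [ 1.659 -1.629 -0.004] [-0.  -0.  -0.5]
```

```bash
python3 -m inch '[[0.06,-0.06,0,0,0,0,0.6],[0.18,-0.18,0,0,0,0,0.6],[0.33,-0.33,0,0,0,0,0.6],[0.48,-0.48,0,0,0,0,0.6],[0.63,-0.62,0,0,0,0,0.6],[0.75,-0.735,0,0,0,0,0.6],[0.83,-0.815,0,0,0,0,0.6],[0.83,-0.815,0,0,0,0,0.6]]' 40
python3 - <<'E'
from h import *
go(cr(0,-10,255),86.1)
E
```

```text
clock: 29.28
position: [0.5438, -0.1279, 0.2534]
tool_rot: [-3.14, 0.001, 0.72]
force: [-0.9, -1.4, -3.9]
grip_width: 0.0607
finger_force: 44.6
to [0.5616 0.1012 0.255 ] 86.1 row [ 0.823 -0.802 -0.007] [-0.001 -0.    -0.498]
```

```bash
python3 -m inch '[[0.06,-0.06,0,0,0,-0.03,0.6],[0.18,-0.18,0,0,0,-0.1,0.6],[0.33,-0.33,0,0,0,-0.17,0.6],[0.48,-0.48,0,0,0,-0.25,0.6],[0.63,-0.62,0,0,0,-0.33,0.6],[0.75,-0.735,0,0,0,-0.41,0.6],[0.82,-0.8,0,0,0,-0.47,0.6],[0.823,-0.802,0,0,0,-0.498,0.6],[0.823,-0.802,0,0,0,-0.498,0.6],[0.823,-0.802,0,0,0,-0.498,0.6]]' 40
python3 - <<'E'
from h import *
go(cr(0,-10,58),86.1)
a=grab('top','t5.png');b=grab('scene','s5.png');w=grab('wrist')
bg=lambda f:cv2.cvtColor(f['img'],cv2.COLOR_RGB2BGR)
W=np.hstack([cv2.resize(bg(a)[130:300,140:340],(400,340)),cv2.resize(bg(b)[200:455,190:490],(400,340))])
W2=np.hstack([cv2.resize(bg(w),(346,260)),cv2.resize(bg(a)[190:330,380:530],(278,260)),np.zeros((260,176,3),np.uint8)])
cv2.imwrite('pics/c5.png',np.vstack([W,W2]))
E
```

```text
clock: 30.52
position: [0.5625, 0.0974, 0.2542]
tool_rot: [-3.142, 0.0, 1.497]
force: [-0.5, 0.1, -4.2]
grip_width: 0.0611
finger_force: 44.7
to [0.5616 0.1012 0.058 ] 86.1 row [ 0.019 -0.006  0.981] [-0.     0.    -0.004]
```

View pics/c5.png

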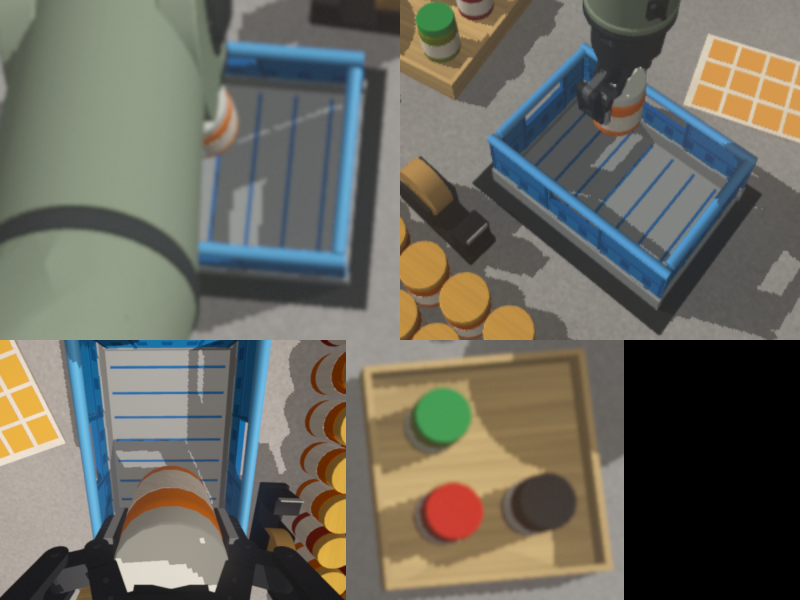

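All four walls are upright (top and scene crops), the jar is held upright over the crate, and the other three jars still stand in the tray. Lowering.

```bash
python3 -m inch '[[0.019,-0.006,0.15,0,0,0,0.6],[0.019,-0.006,0.32,0,0,0,0.6],[0.019,-0.006,0.5,0,0,0,0.6],[0.019,-0.006,0.66,0,0,0,0.6],[0.019,-0.006,0.78,0,0,0,0.6],[0.019,-0.006,0.87,0,0,0,0.6],[0.019,-0.006,0.93,0,0,0,0.6],[0.019,-0.006,0.965,0,0,0,0.6],[0.019,-0.006,0.965,0,0,0,0.6]]' 40
python3 -m inch '[[0,0,0.01,0,0,0,0.6],[0,0,0.02,0,0,0,0.6],[0,0,0.028,0,0,0,0.6],[0,0,0.028,0,0,0,0.6]]' 40
```

```text
clock: 31.8
position: [0.5617, 0.1021, 0.0612]
tool_rot: [-3.142, 0.0, 1.499]
force: [-0.4, 0.0, -3.8]
grip_width: 0.0612
finger_force: 44.6
clock: 32.3
position: [0.5617, 0.1022, 0.0556]
tool_rot: [-3.142, 0.0, 1.499]
force: [-0.1, -0.5, -3.2]
grip_width: 0.0611
finger_force: 44.6
```

Not on the floor yet, so I'll lower further in small steps until the force rises.

```bash
python3 -m inch '[[0,0,0.005,0,0,0,0.6],[0,0,0.01,0,0,0,0.6],[0,0,0.01,0,0,0,0.6]]' 40
```

```text
clock: 32.67
position: [0.5618, 0.1021, 0.0551]
tool_rot: [3.141, -0.001, 1.499]
force: [-10.2, -1.4, 29.0]
grip_width: 0.061
finger_force: 47.7
```

```bash
python3 -m inch '[[0,0,-0.006,0,0,0,0.6],[0,0,-0.006,0,0,0,0.7],[0,0,-0.006,0,0,0,0.75],[0,0,-0.006,0,0,0,0.85],[0,0,-0.006,0,0,0,0.95],[0,0,-0.006,0,0,0,0.95],[0,0,-0.006,0,0,0,0.95],[0,0,-0.1,0,0,0,0.95],[0,0,-0.25,0,0,0,0.95],[0,0,-0.45,0,0,0,0.95],[0,0,-0.7,0,0,0,0.95],[0,0,-0.95,0,0,0,0.95],[0,0,-1,0,0,0,0.95],[-0.25,0,-1,0,0,0,0.95],[-0.5,0,-1,0,0,0,0.95],[-0.75,0,-1,0,0,0,0.95],[-1,0,-1,0,0,0,0.95],[-1,0,-1,0,0,0,0.95]]' 40
python3 - <<'E'
from h import *
a=grab('top','t6.png');b=grab('scene','s6.png')
bg=lambda f:cv2.cvtColor(f['img'],cv2.COLOR_RGB2BGR)
cv2.imwrite('pics/c6.png',np.hstack([cv2.resize(bg(a)[130:300,140:340],(400,340)),cv2.resize(bg(b)[200:455,190:490],(400,340))]))
for f in(a,b):
    P=cloud(f); h=cv2.cvtColor(f['img'],cv2.COLOR_RGB2HSV); m=(h[...,1]<50)&(h[...,2]>110)&(P[...,2]>.085)&(P[...,2]<.11)&(np.hypot(P[...,0]-.5617,P[...,1]-.102)<.05)
    print(m.sum(),np.median(P[m],0),P[m][:,2].std())
E
```

```text
clock: 34.92
position: [0.5464, -0.1014, 0.2541]
tool_rot: [3.142, 0.001, 1.493]
force: [0.9, 0.3, -0.2]
grip_width: 0.081
finger_force: 0.0
725 [0.56143009 0.10241022 0.09396953] 0.0024009873029116288
796 [0.56400821 0.1022366  0.09701171] 0.002418929758479315
```

View pics/c6.png

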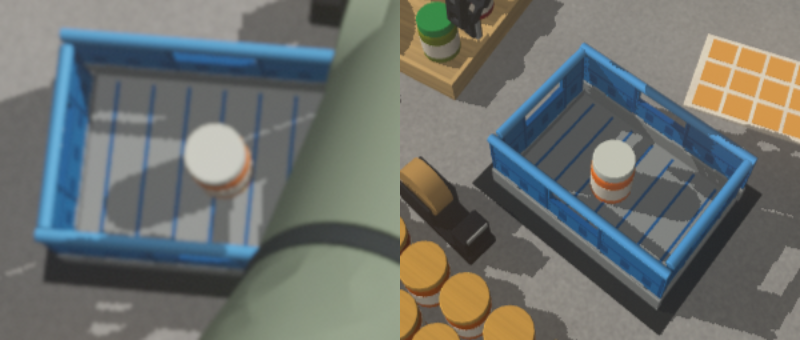

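The jar stands upright on the crate floor, at (615,170) in the scene crop. All four walls are erect, and the gripper is empty and clear.

```bash
python3 -c "
from workcell import bot
print(bot.job_done())"
```

```text
the job is handed in; nothing more can be done
None
```

The job is handed in at about 35 s of the 67 s allowed: the far side was swung up first, then the left and right ends, all to their stops, and the apricot jar stands upright on the crate floor with the other three jars left in the tray.

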